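# Clear the ring and spring the touch-latch gauge case

## Task

A finished steel ring has been left lying on the lid of the wide gauge case, the one with a fixed shelf at its side. First push the ring sideways with the fingertips, flat and without lifting it, until it lies wholly on that shelf with no part over the lid; then press down on the near edge of the lid so that its touch catch lets go and the spring raises it, and leave the lid standing ajar. Leave the small case shut and everything else on the bench where it is.

Things in the scene. Friction and masses are not known exactly. Their poses are not given: they have to be found in the camera images.
- wide_case: Wide grey steel gauge case, fixed. Origin on the bench under the middle of the lid; x points from the lid's near (robot-side, free) edge to the hinge, y left to the shelf, z up. Box 140 (x) by 130 mm (y), walls 50 mm high; the lid floats 8 mm above the walls, its top 66 mm above the bench. Beside it at +y, after a 3 mm gap, stands the fixed shelf.
- wide_lid (a joint): Lid of the wide case: aluminium plate 132 (case x -70 to 62 mm) by 128 by 8 mm, no handle, hinged along y on the far side (case x 66, z 62 mm). Rad: 0 shut and latched, negative pressed in (stop -0.055, 7 mm at the near edge), positive raised. Once tripped and let go, a spring raises it to 0.42 (its stop; near edge some 52 mm up) and holds it there. It does not latch again.
- lid_press (a point): Point on top of the wide lid, on its middle line, 15 mm in from the near edge (case x -55, y 0, z 66 mm): where to press. Moves with the lid. Spring force 4 N at first touch, 6 N just before the catch trips, 5 to 6 mm in; pressing to the stop (7 mm, 10 N or more) is safe. It then springs up as the finger backs off.
- shelf_mid (a point): Middle of the top of the fixed shelf (case x 0, y 124, z 64 mm), where the ring goes. The shelf is a solid block 140 (x) by 112 mm (y 68 to 180), its top 2 mm lower than the lid's, with steel fences 10 mm high, 4 mm thick along its outer end (inner face y 180) and back (inner face x 70); open to the lid and the front.
- ring: Plain turned steel ring, 60 mm outside, 36 mm bore, 16 mm high, about 0.2 kg, lying flat on the wide lid near its middle. Origin: centre of its underside.
- small_case: Bystander: small grey gauge case with no shelf, same make, 140 x 90 mm, 66 mm high, lid hinged on the far side, fixed. Origin on the bench under the middle. Must stay shut.
- small_lid (a joint): Lid of the small case, rad: 0 shut, grows as it opens.
- spare_ring: Bystander: a ring like the other, lying on the small case's lid. Origin: centre of its underside.
- tape_roll: Bystander: yellow roll of tape, 124 mm across, 38 mm high, at the back. Origin: centre of its underside.
- stack_tall: Bystander: tall stack of steel rings, 54 mm across, 130 mm high. Origin: centre of its underside.
- stack_short: Bystander: short stack of aluminium rings, 66 mm across, 48 mm high. Origin: centre of its underside.
- oil_bottle: Bystander: white plastic bottle with a black cap, 54 mm across, 140 mm high. Origin: centre of its underside.
- deburrer: Bystander: deburring tool with a black handle, 150 mm long, 11 mm high, lying in front of the cases. Origin: on the bench under its middle.
- caliper: Bystander: sliding caliper, 200 mm long, 10 mm high, lying to the robot's right. Origin: on the bench under its middle.
Not all that is in view belongs to the job. What is shaped like the ring but turquoise or yellow is not meant.

How it is judged:
By the outcome, as a careful person would: the job done as asked, in the order asked, and still so for the second after the job is handed in, with the robot touching nothing.
It also fails if it takes over 45 s, if anything falls off the work surface, if the arm or the gripper's body presses on something with over 40 N, if the wrist force passes 120 N, or if a joint passes its speed limit or range.

## Robot

A 6-joint arm with a two-finger parallel gripper is mounted at the origin on the work surface. World frame = base frame: x ahead of the robot, y to its left, z up, the work surface at z = 0. Lengths are in m, angles in degrees, forces in N, time in s.
With the tool pointing down it reaches from about 0.375 to 0.9 m from the base axis. Payload 3.1 kg.
Tool frame: the origin (TCP) lies at the very end of the fingers, on their centre line; the grasp point (between the pads) lies 19 mm behind it; z points along the fingers, y is the direction in which the jaws open and shut (so a half turn about z gives the same grasp; the last joint's range is limited). The gripper opens to 87 mm and grips with 3 to 60 N. Pads are 19 mm wide; open, the fingers measure 117 mm over their backs; the gripper's body (75 mm by 190 mm) begins 51 mm behind the grasp point.
Start: joints at [-84.082, 30.224, 82.088, -0, 67.689, -10.227], TCP at [0.174, -0.6, 0.223] pointing down, gripper open.
Joint ranges: [-176.69, 176.69], [-43.24, 126.21], [12.49, 139.97], [-82, 262], [0, 151.66], [-163.58, 163.58]. Speed limits (degrees/s): [159.86, 159.86, 180, 180, 180, 180].

## Interface

Orientations are given as a 3x3 rotation matrix whose columns are the frame's x, y, z axes.
In Python, from rig import read_state, capture, hand_in gives the robot as it stands. The module is installed in compiled form; this text tells all that it offers.
- The arm moves only by the tool move_arm, never from a script. Its arguments are lists of equal length, an entry for each row: "linear": the shift along the tool's x, y, z in cm, a list of three; "angular": the turn, a rotation vector about the tool's x, y, z in rad, a list of three; "fingers": the gripper command: -1 is fully open, 1 is shut, values between are in proportion. In form: {"linear": [[tx, ty, tz], ...], "angular": [[wx, wy, wz], ...], "fingers": [fingers, ...]}. A call has 1 to 12 rows; each row is the pose to reach, as a shift and turn from the pose measured when the call began, along the tool's axes at that moment; what a row does not reach only later rows make up. A row lasts 1/12 s, in which the tool goes at most 41.7 mm and 7.16 degrees, less where a joint would pass 70% of its speed; a pose out of reach is approached as far as the arm can. A call with a gripper value outside its range is refused whole. The fingers move at their own pace and stop on an object; the grip force is fixed at half the most. Time passes only in rows, so rows that repeat a pose let the fingers close. It gives the time, the measured TCP pose, the force and the opening at its end, in the units of the state.
- read_state(): the state, without advancing time (a new reading comes with each control period).
- capture(name): name is "scene" or "top" or "wrist"; returns a dict with "color" (480x640x3 uint8, red, green, blue), "fx", "fy", "cx", "cy" (pixels), "view" (4x4, takes a point from world to camera coordinates); the wrist camera has in their place "hand_eye" (4x4, takes a point from camera to tool coordinates, whose origin is the TCP and whose axes are the flange's). Camera axes: x right, y down, z forward; pixel columns grow to the right and rows downward; lengths in m; the calibration is good to about 2 mm. A picture is of the moment at which its call begins: read the wrist's pose just before it. There is no depth.
- hand_in(): hands the job in, once; it reports no verdict.
The state is a dict: "time_s": time; "joint_positions": joint angles; "qvel": joint speeds; "tau": joint torques, N m; "position": TCP position; "tcp_rot": TCP orientation; "force": force on the tool from outside, world axes, zero at the start; "moment": the same for the moment, N m; "opening": opening from 0.0 (shut) to 1.0 (fully open).
Only numpy, scipy, OpenCV 4.12 (cv2) and the standard library are available. Lean on these libraries where they do the work, as an engineer would, in place of code of your own. Each camera call takes 0.05 s, during which the arm holds its last target. There are 200 camera calls.

## Working session

There is one attempt and no reset: what is moved stays moved. The work goes in short steps, Python scripts to look and compute and a tool call to move; the robot and the scene stay as the last step left them, time stands still between calls to the robot, and variables do not carry over. Pictures are saved under pics/ and viewed, about 8 in all and at most 12, crops included, and the job is handed in when it is done.

Besides the shell and the picture viewer there is one more tool, called after "Emit:" as name(argument=value, ...) on one line, values as JSON. move_arm: Moves the arm, as the interface text tells. Its arguments: {"type":"object","properties":{"linear":{"type":"array"},"angular":{"type":"array"},"fingers":{"type":"array"}},"required":["linear","angular","fingers"]}

```bash
mkdir -p pics; cat > h.py <<'E'
import numpy as np, cv2
from rig import read_state, capture, hand_in
def ray(c,u,v,z):
    V=np.array(c["view"]);R=V[:3,:3];t=V[:3,3];o=-R.T@t
    d=R.T@np.array([(u-c["cx"])/c["fx"],(v-c["cy"])/c["fy"],1]);return o+d*(z-o[2])/d[2]
def proj(c,P):
    V=np.array(c["view"]);p=V[:3,:3]@np.array(P)+V[:3,3];return [c["fx"]*p[0]/p[2]+c["cx"],c["fy"]*p[1]/p[2]+c["cy"]]
E
python3 - <<'E'
from h import *
for n in("scene","top"):
    c=capture(n);cv2.imwrite(f"pics/{n}0.png",c["color"][:,:,::-1]);V=np.array(c["view"]);print(n,c["fx"],-V[:3,:3].T@V[:3,3])
print(read_state())
E
```

```text
scene 544.0810936882029 [ 1.32973193 -0.603237    1.09154167]
top 460.488906668306 [ 0.33312473 -0.01453843  1.3348732 ]
{'time_s': 0.1, 'joint_positions': array([-8.40806405e+01,  3.02747305e+01,  8.21479775e+01, -7.25738706e-05,
        6.76894066e+01, -1.02266364e+01]), 'qvel': array([ 0.08387286, -0.00546313, -0.1169254 , -0.00751498, -0.03918705,
        0.01579697]), 'tau': array([-2.56533958e-04, -4.40984988e+01, -1.77150124e+01,  6.34484715e-02,
        5.33373782e-02, -4.11994449e-05]), 'position': array([ 0.17377045, -0.59968093,  0.22166371]), 'tcp_rot': array([[ 9.60556123e-01,  2.78086125e-01, -2.02964204e-04],
       [ 2.78085983e-01, -9.60554214e-01,  1.94621201e-03],
       [ 3.46256434e-04, -1.92588736e-03, -9.99998086e-01]]), 'force': array([ 0.21639202, -0.00687182, -0.01352764]), 'moment': array([ 0.031375  ,  0.00545925, -0.01963965]), 'opening': 1.0027775390166735}
```

View pics/top0.png

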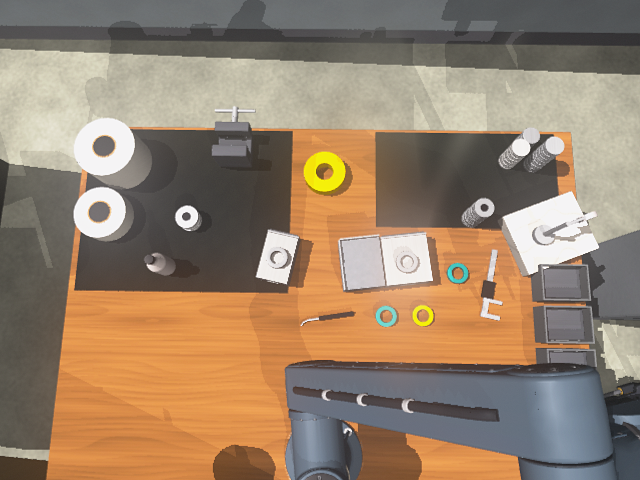

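View pics/scene0.png

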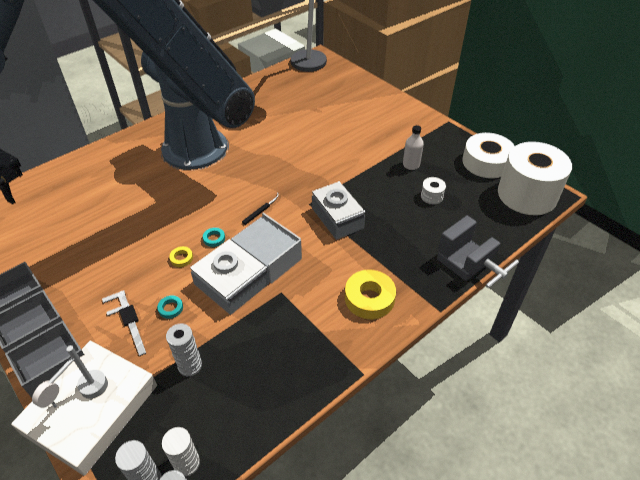

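Top view: the wide case has its lid at about (408,260) with a grey ring at (407,261), and its fenced shelf to the left at (362,262). The small case with the spare ring is at (278,258). Turquoise rings are at (387,316) and (458,273), and a yellow one is at (423,316). The grey ring at (407,261) fits, since it is the only one lying on the lid beside a shelf. Next I'll measure and confirm in a crop.

```bash
python3 - <<'E'
from h import *
c=capture("top");im=c["color"]
x0,y0=330,225
crop=im[y0:y0+75,x0:x0+110]
hsv=cv2.cvtColor(im,cv2.COLOR_RGB2HSV)
lid=((hsv[...,1]<40)&(hsv[...,2]>185)).astype(np.uint8)
m=np.zeros_like(lid);m[y0:y0+75,x0:x0+110]=1;lid*=m
lid=cv2.morphologyEx(lid,cv2.MORPH_CLOSE,np.ones((3,3)))
cs,_=cv2.findContours(lid,cv2.RETR_EXTERNAL,cv2.CHAIN_APPROX_NONE)
k=max(cs,key=cv2.contourArea);r=cv2.minAreaRect(k);b=cv2.boxPoints(r)
P=np.array([ray(c,*p,.066) for p in b]);print(r,"\n",P.round(4),P.mean(0).round(4),np.linalg.norm(np.diff(P,axis=0),axis=1))
g=cv2.cvtColor(im,cv2.COLOR_RGB2GRAY)
print(g[261,380:440]); print(g[235:290,407])
big=cv2.resize(crop[:,:,::-1],None,fx=7,fy=7,interpolation=cv2.INTER_CUBIC)
cv2.polylines(big,[((b-[x0,y0]+.5)*7).astype(int)],True,(0,0,255),1)
cv2.imwrite("pics/c1.png",big)
E
```

```text
((384.8986511230469, 259.5369567871094), (51.504913330078125, 89.81954193115234), 83.9909896850586) 
 [[ 0.5889 -0.0334  0.066 ]
 [ 0.6192 -0.285   0.066 ]
 [ 0.4744 -0.2963  0.066 ]
 [ 0.4453 -0.0496  0.066 ]] [ 0.532  -0.1661  0.066 ] [0.25348084 0.1452269  0.24835324]
[210 200 125 167 246 242 241 241 241 239 240 240 241 240 227 204 216 231
 229 224 178 168 192 246 241 240 240 239 230 231 231 232 204 167 232 229
 228 221 164 193 246 242 241 240 240 241 241 242 244 246 117 122 122 121
 120 117 114 127 172 178]
[225 204 240 238 238 238 238 238 237 237 238 237 227 228 228 227 221 226
 229 224 153 188 246 242 241 240 239 231 232 232 232 233 228 212 228 231
 226 172 199 244 241 240 240 240 240 240 241 239 183 148 145 145 143 157
 192]
```

View pics/c1.png

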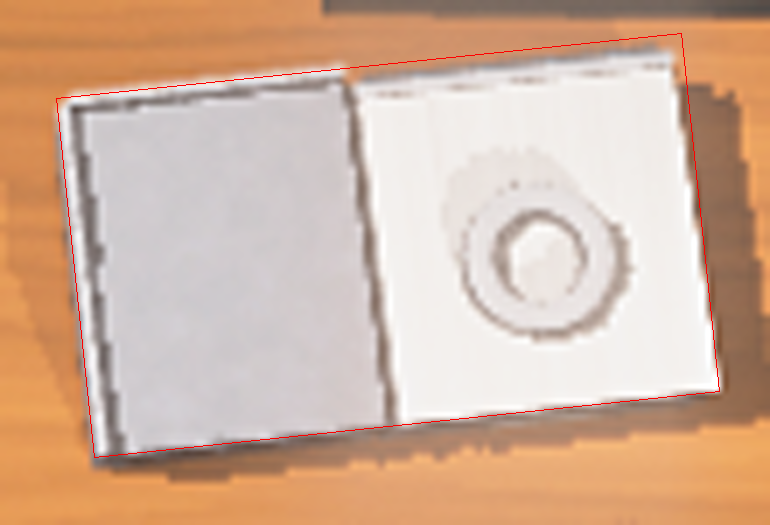

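The crop confirms it: plain steel ring on the lid (crop 543,258), shelf with fences to its left, gap at crop (357–398, 90–424). Near lid corners are at crop (398,424) and (718,391).

```bash
python3 - <<'E'
from h import *
c=capture("top")
def q(x,y,z): return ray(c,x/7+329.5,y/7+224.5,z)
NL,NR=q(398,424,.066),q(718,391,.066)
SL=q(98,458,.064); FR=q(673,60,.066);FL=q(357,86,.066)
print("NL,NR,FR,FL,shelf near left",*[p.round(4) for p in (NL,NR,FR,FL,SL)])
print("lens",np.linalg.norm(NL-NR),np.linalg.norm(FR-NR),np.linalg.norm(FL-NL),np.linalg.norm(SL-NL))
e=(NR-SL)[:2];e=-e/np.linalg.norm(e); ey=e; ex=np.array([e[1],-e[0]])
yaw=np.degrees(np.arctan2(ex[1],ex[0]));print("yaw",yaw,"ex",ex,"ey",ey)
org=(NL+NR)[:2]/2+ex*.070;print("case origin",org)
s=capture("scene"); print("case near corners in scene:",proj(s,[*NR[:2],.066]),proj(s,[*NL[:2],.066]), proj(s,[*FR[:2],.066]))
r=q(543,258,.082)[:2];print("ring",r,"in case",(r-org)@ex,(r-org)@ey)
# ring from scene camera: bore/outer ellipse crop for check
im=s["color"];cv2.imwrite("pics/s1.png",cv2.resize(im[205:315,180:310,::-1],None,fx=6,fy=6,interpolation=cv2.INTER_CUBIC))
print("ring top centre in scene",proj(s,[*r,.082]))
st=read_state();print(st["position"])
E
```

```text
NL,NR,FR,FL,shelf near left [ 0.46   -0.1693  0.066 ] [ 0.4747 -0.2958  0.066 ] [ 0.6081 -0.2813  0.066 ] [ 0.5958 -0.1541  0.066 ] [ 0.4452 -0.0513  0.064 ]
lens 0.1272897011494303 0.13419036970829104 0.1366275713874192 0.11899658018086517
yaw 6.864754275540545 ex [0.99283106 0.11952612] ey [-0.11952612  0.99283106]
case origin [ 0.53682772 -0.22416654]
case near corners in scene: [np.float64(188.69853270350825), np.float64(266.4768965518299)] [np.float64(228.26016891451155), np.float64(238.25114624862348)] [np.float64(224.17323465272756), np.float64(296.7622761401925)]
ring [ 0.52442586 -0.22492002] in case -0.012403016114383936 0.0007342687113666727
ring top centre in scene [np.float64(223.37661604959848), np.float64(259.5466774256916)]
[ 0.17378334 -0.60001574  0.22207068]
```

View pics/s1.png

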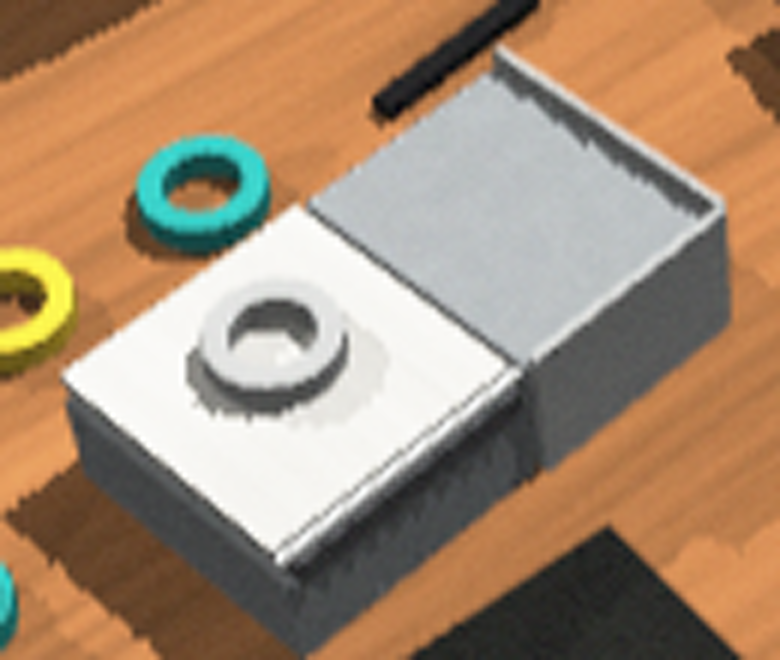

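Checks: lid 127 × 135 mm (given 128 × 132). The scene view agrees to about 1.5 px (~3 mm). Case yaw is 6.9°, and the ring is at case (-12, 1). I'll push with two fingers set about 36 mm apart along case x, so the ring is cradled on its -y side.

Emit:
move_arm(linear=[[43.2,-20.5,7],[43.2,-20.5,7],[43.2,-20.5,7],[43.2,-20.5,7],[43.2,-20.5,7],[43.2,-20.5,7],[43.2,-20.5,7],[43.2,-20.5,7],[43.2,-20.5,7],[43.2,-20.5,7],[43.2,-20.5,7],[43.2,-20.5,7]], angular=[[0,0,-1.41],[0,0,-1.41],[0,0,-1.41],[0,0,-1.41],[0,0,-1.41],[0,0,-1.41],[0,0,-1.41],[0,0,-1.41],[0,0,-1.41],[0,0,-1.41],[0,0,-1.41],[0,0,-1.41]], fingers=[0.17,0.17,0.17,0.17,0.17,0.17,0.17,0.17,0.17,0.17,0.17,0.17])

```text
time_s: 1.25
position: [0.5341, -0.2796, 0.1517]
tcp_rot: [[-0.128, 0.992, 0.0], [0.992, 0.128, 0.002], [0.002, 0.001, -1.0]]
force: [0.1, -0.3, -1.0]
opening: 0.419
```

```bash
python3 - <<'E'
from h import *
s=read_state();w=capture("wrist");np.savez("w.npz",**{k:w[k] for k in w},R=s["tcp_rot"],p=s["position"])
cv2.imwrite("pics/w1.png",w["color"][:,:,::-1]);print(s["position"],s["tcp_rot"],w["hand_eye"],w["fx"])
E
```

```text
[ 0.5340994  -0.2795749   0.15173396] [[-1.27796648e-01  9.91800344e-01  3.06476090e-04]
 [ 9.91798001e-01  1.27795655e-01  2.23503056e-03]
 [ 2.17753777e-03  5.89591788e-04 -9.99997455e-01]] [[ 4.98028918e-04 -9.53466564e-01 -3.01498365e-01  8.46125910e-02]
 [ 9.99997737e-01 -1.48770249e-04  2.12231748e-03  1.79185731e-04]
 [-2.06841274e-03 -3.01498739e-01  9.53464332e-01 -1.62720012e-01]
 [ 0.00000000e+00  0.00000000e+00  0.00000000e+00  1.00000000e+00]] 411.9649224238629
```

View pics/w1.png

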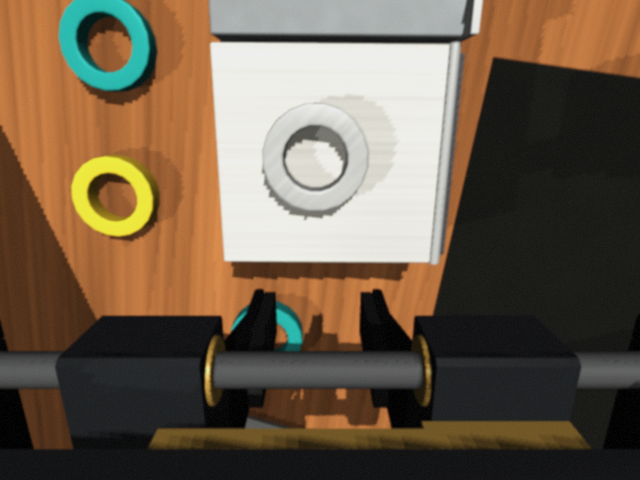

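Wrist view: ring top centre is at about (316,155). Lid corners are (212,43), (226,262) on the near side and (452,42), (432,262) on the hinge side, with the fingers at the bottom, clear of the lid's right edge.

```bash
python3 - <<'E'
from h import *
w=np.load("w.npz");R,p,H=w["R"],w["p"],w["hand_eye"]
def q(u,v,z):
    d=R@H[:3,:3]@np.array([(u-w["cx"])/w["fx"],(v-w["cy"])/w["fy"],1]);o=R@H[:3,3]+p
    return (o+d*(z-o[2])/d[2])[:2]
NL,NR,FL,FR=q(212,43,.066),q(226,262,.066),q(452,42,.066),q(432,262,.066)
r=q(316,157,.082)
e=NL-NR;print("near",NL,NR,np.linalg.norm(e),"x-len",np.linalg.norm(FL-NL));e/=np.linalg.norm(e);ex=np.array([e[1],-e[0]])
print("yaw",np.degrees(np.arctan2(ex[1],ex[0])));o=(NL+NR)/2+ex*.07;print("org",o,"ring",r,"case",(r-o)@ex,(r-o)@e)
d=r-p[:2];print("ring in tool xy",R[:2,0]@d,R[:2,1]@d)
E
```

```text
near [ 0.46185007 -0.16720154] [ 0.47743244 -0.29422506] 0.12797572607596563 x-len 0.13181673808393557
yaw 6.99371034088169
org [ 0.53912042 -0.22219007] ring [ 0.52611876 -0.21939536] case -0.0125646407190473 0.004357010479366687
ring in tool xy 0.060705844359009574 -0.0002245244855954333
```

Emit:
move_arm(linear=[[0,0,2.0],[0,0,4.0],[0,0,6.0],[0,0,7.4],[0,0,8.1],[0,0,8.1]], angular=[[0,0,0.006],[0,0,0.006],[0,0,0.006],[0,0,0.006],[0,0,0.006],[0,0,0.006]], fingers=[0.17,0.17,0.17,0.17,0.17,0.17])

```text
time_s: 1.8
position: [0.5353, -0.2762, 0.0685]
tcp_rot: [[-0.122, 0.993, -0.001], [0.992, 0.122, 0.006], [0.006, -0.0, -1.0]]
force: [0.8, 0.8, -0.0]
opening: 0.414
```

Emit:
move_arm(linear=[[0.7,0,-0.1],[1.4,0,-0.15],[2.0,0,-0.15],[2.5,0,-0.15],[3.0,0,-0.15],[3.6,0,-0.15],[4.2,0,-0.15],[4.8,0,-0.15],[5.4,0,-0.15],[6.0,0,-0.15],[6.6,0,-0.15],[7.2,0,-0.15]], angular=[[0,0,0],[0,0,0],[0,0,0],[0,0,0],[0,0,0],[0,0,0],[0,0,0],[0,0,0],[0,0,0],[0,0,0],[0,0,0],[0,0,0]], fingers=[0.17,0.17,0.17,0.17,0.17,0.17,0.17,0.17,0.17,0.17,0.17,0.17])

```text
time_s: 2.8
position: [0.5266, -0.2043, 0.0705]
tcp_rot: [[-0.122, 0.993, -0.001], [0.992, 0.122, 0.006], [0.006, 0.0, -1.0]]
force: [-0.2, -1.6, 2.5]
opening: 0.414
```

Emit:
move_arm(linear=[[0.6,0,0],[1.2,0,0],[1.8,0,0],[2.4,0,0],[3.0,0,0],[3.6,0,0],[4.2,0,0],[4.8,0,0],[5.4,0,0],[6.0,0,0],[6.6,0,0],[7.0,0,0]], angular=[[0,0,0],[0,0,0],[0,0,0],[0,0,0],[0,0,0],[0,0,0],[0,0,0],[0,0,0],[0,0,0],[0,0,0],[0,0,0],[0,0,0]], fingers=[0.17,0.17,0.17,0.17,0.17,0.17,0.17,0.17,0.17,0.17,0.17,0.17])

```text
time_s: 3.8
position: [0.5178, -0.134, 0.0709]
tcp_rot: [[-0.122, 0.992, -0.001], [0.992, 0.122, 0.006], [0.006, -0.0, -1.0]]
force: [-0.4, -0.3, -0.3]
opening: 0.413
```

```bash
python3 - <<'E'
from h import *
s=read_state();w=capture("wrist");np.savez("w.npz",**{k:w[k] for k in w},R=s["tcp_rot"],p=s["position"])
cv2.imwrite("pics/w2.png",w["color"][:,:,::-1]);print(s["position"])
E
```

```text
[ 0.5178012  -0.13399211  0.07093465]
```

View pics/w2.png

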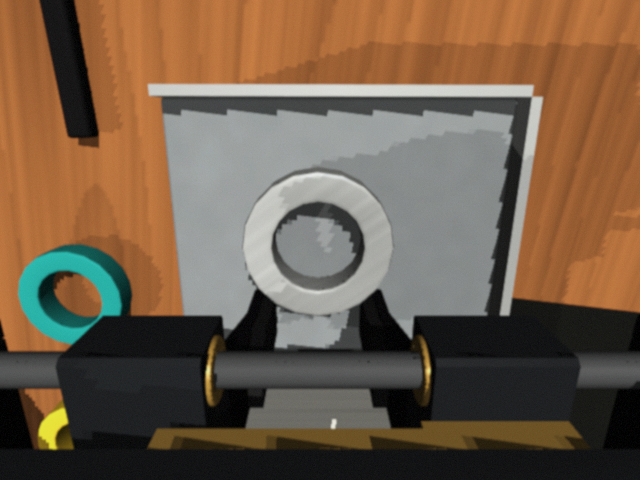

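The ring lies flat on the shelf, top centre at about (318,241) and outer edges at columns 243–393. The outer fence is at row ~95.

```bash
cat >> h.py <<'E'
O=np.array([.5391,-.2222]);a=np.radians(7.0);EX=np.array([np.cos(a),np.sin(a)]);EY=np.array([-np.sin(a),np.cos(a)])
def case(p): d=np.array(p)[:2]-O; return np.array([d@EX,d@EY])
def wq(w,u,v,z):
    R,p,H=w["R"],w["p"],w["hand_eye"]
    d=R@H[:3,:3]@np.array([(u-w["cx"])/w["fx"],(v-w["cy"])/w["fy"],1]);o=R@H[:3,3]+p
    return (o+d*(z-o[2])/d[2])
E
python3 - <<'E'
from h import *
w=np.load("w.npz")
for n,u,v,z in(("c",318,241,.08),("l",243,243,.08),("r",393,243,.08),("t",318,170,.08),("b",318,314,.08),("fence in",330,98,.064)): print(n,case(wq(w,u,v,z)).round(4))
print("tcp",case(w["p"]),"press target",O-.055*EX)
E
```

```text
c [-0.0098  0.1264]
l [-0.0392  0.1256]
r [0.0196 0.1256]
t [-0.0098  0.154 ]
b [-0.0097  0.0948]
fence in [-0.0051  0.1799]
tcp [-0.0103902   0.09014607] press target [ 0.48450996 -0.22890281]
```

Emit:
move_arm(linear=[[-1.0,0,0],[-2.0,0,0],[-2.5,0,-1.0],[-3.0,0,-3.0],[-5.0,-1.5,-4.0],[-7.0,-3.0,-4.0],[-9.0,-4.4,-4.0],[-9.0,-4.4,-4.0],[-9.0,-4.4,-4.0],[-9.0,-4.4,-4.0],[-9.0,-4.4,-4.0]], angular=[[0,0,0],[0,0,0],[0,0,0],[0,0,0],[0,0,0],[0,0,0],[0,0,0],[0,0,0],[0,0,0],[0,0,0],[0,0,0]], fingers=[0.17,0.17,0.17,0.17,1,1,1,1,1,1,1])

```text
time_s: 4.77
position: [0.4851, -0.2282, 0.1102]
tcp_rot: [[-0.123, 0.992, -0.002], [0.992, 0.123, 0.007], [0.007, -0.001, -1.0]]
force: [0.3, -0.7, 0.6]
opening: 0.023
```

Emit:
move_arm(linear=[[0,0,1.5],[0,0,3.0],[0,0,3.8],[0,0,4.2],[0,0,4.4],[0,0,4.5],[0,0,4.6],[0,0,4.7],[0,0,4.8]], angular=[[0,0,0],[0,0,0],[0,0,0],[0,0,0],[0,0,0],[0,0,0],[0,0,0],[0,0,0],[0,0,0]], fingers=[1,1,1,1,1,1,1,1,1])

```text
time_s: 5.52
position: [0.4849, -0.2274, 0.0627]
tcp_rot: [[-0.123, 0.992, -0.002], [0.992, 0.123, 0.007], [0.008, -0.001, -1.0]]
force: [-1.2, 3.8, 4.5]
opening: 0.001
```

Contact reads 4.5 N, about 3 mm in. I'll press on towards the stop.

Emit:
move_arm(linear=[[0,0,0.1],[0,0,0.2],[0,0,0.3],[0,0,0.35],[0,0,0.4],[0,0,0.4]], angular=[[0,0,0],[0,0,0],[0,0,0],[0,0,0],[0,0,0],[0,0,0]], fingers=[1,1,1,1,1,1])

```text
time_s: 6.02
position: [0.485, -0.2274, 0.0597]
tcp_rot: [[-0.123, 0.992, -0.001], [0.992, 0.123, 0.007], [0.007, -0.0, -1.0]]
force: [-4.1, 2.8, 10.5]
opening: 0.005
```

10.5 N at 6.3 mm is at the stop, so I'll back off gently, letting the lid follow.

Emit:
move_arm(linear=[[0,0,-0.5],[0,0,-1.5],[0,0,-2.5],[0,0,-3.5],[0,0,-4.5],[0,0,-5.5],[0,0,-7.0],[0,0,-9.0],[0,0,-11.0],[-3,0,-13.0],[-6,0,-14.0],[-6,0,-14.0]], angular=[[0,0,0],[0,0,0],[0,0,0],[0,0,0],[0,0,0],[0,0,0],[0,0,0],[0,0,0],[0,0,0],[0,0,0],[0,0,0],[0,0,0]], fingers=[1,1,1,1,1,1,1,1,1,1,1,1])

```text
time_s: 7.02
position: [0.4952, -0.2949, 0.2032]
tcp_rot: [[-0.121, 0.993, 0.006], [0.993, 0.121, -0.003], [-0.004, 0.006, -1.0]]
force: [0.2, -0.2, 0.6]
opening: 0.007
```

```bash
python3 - <<'E'
from h import *
s=read_state();w=capture("scene");print(s["position"],s["force"])
cv2.imwrite("pics/s2.png",w["color"][:,:,::-1])
E
```

```text
[ 0.49522383 -0.29490182  0.20319752] [ 0.16550682 -0.17947904  0.60876847]
```

View pics/s2.png

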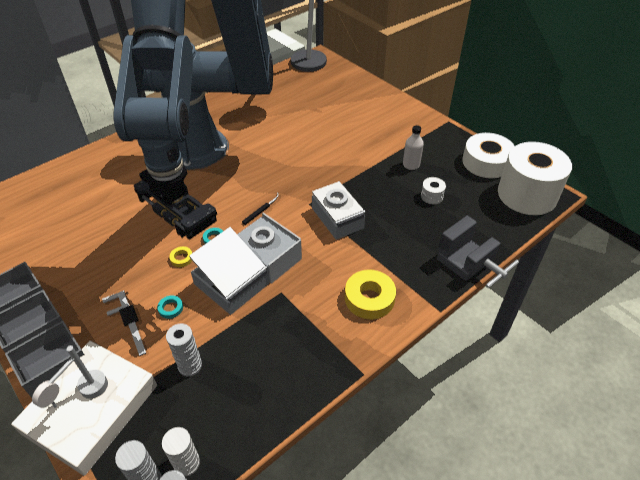

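The lid stands ajar at about (228,262), the ring is on the shelf at (262,236), the small case is shut, and the bystanders are where they were. The arm touches nothing, so I'm handing in.

```bash
python3 -c "
from h import *
print(hand_in())"
```

```text
the job is handed in; nothing more can be done
None
```

The ring is on the shelf, the wide lid is standing ajar, and I have handed the job in after about 7 s of robot time.

- **Ring:** I pushed it flat with two fingertips along the case's y direction. The wrist camera then put it at case (-10, 125) mm, spanning y of about 95 to 155. The shelf runs from 68 to 180, so no part is over the lid.
- **Lid:** I pressed the near edge to about 6.3 mm and 10.5 N, then backed off, and the last scene picture shows the lid raised. I did not measure its angle.
- **Bystanders:** In that picture the small case is shut, and the other things look unmoved by eye. I did not run a numerical comparison. The arm was clear, reading about 0.6 N.
- **Disagreement:** The top and scene cameras differed from the wrist camera by 2 to 5 mm. I used the wrist camera's values because they gave the lid as 128.0 × 131.8 mm, against 128 × 132 stated.

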